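# Fit the retaining clip on a gearmotor shaft

## Robot

A 6-joint arm with a two-finger parallel gripper is mounted at the origin on the work surface. World frame = base frame: x ahead of the robot, y to its left, z up, the work surface at z = 0. Lengths are in m, angles in rad, forces in N, time in s.
With the tool pointing down it reaches from about 0.35 to 0.85 m from the base axis. Payload 8.1 kg.
Tool frame: the origin (TCP) lies at the very end of the fingers, on their centre line; the grasp point (between the pads) lies 19 mm behind it; z points along the fingers, y is the direction in which the jaws open and shut (so a half turn about z gives the same grasp; the last joint's range is limited). The gripper opens to 93 mm and grips with 3 to 60 N. Pads are 15 mm wide; open, the fingers measure 128 mm over their backs; the gripper's body (75 mm by 188 mm) begins 65 mm behind the grasp point.
Start: joints at [1.116, 0.13, 1.488, -0, 1.523, -0.085], TCP at [0.217, 0.559, 0.219] pointing down, gripper open.
Joint ranges: [-2.96, 2.96], [-0.89, 2.26], [0.02, 2.5], [-1.34, 4.48], [0, 2.73], [-2.66, 2.66]. Speed limits (rad/s): [2.39, 2.39, 2.79, 3.14, 3.14, 3.14].

## Interface

Orientations are given as a rotation vector (axis times angle).
In Python, from plant import robot gives the robot as it stands.
- The arm moves only by the shell command python3 -m inch 'ROWS' [FORCE]. ROWS is JSON, a list that holds one entry, the list of rows, each a list of 7 numbers: the shift along the tool's x, y, z in cm, then the turn, a rotation vector about the tool's x, y, z in degrees, then the gripper command: -1 is fully open, 1 is shut, values between are in proportion. A call has 1 to 5 rows; each row shifts and turns the commanded pose from where the row before left it, along the tool's axes as they then stand; what a row does not reach is not made up. A row lasts 1/10 s, in which the tool goes at most 50 mm and 8.59 degrees, less where a joint would pass 70% of its speed; a pose out of reach is approached as far as the arm can. A call with a gripper value outside its range is refused whole. The fingers move at their own pace and stop on an object; FORCE is the grip in N (left out, the last holds). Time passes only in rows, so rows that do not move let the fingers close. It gives the time, the measured TCP pose, the force and the opening at its end, in the units of the state.
- robot.read_state(): the state, without advancing time (a new reading comes with each control period).
- robot.read_camera(name): name is "scene" or "top" or "wrist"; returns a dict with "image" (400x640x3 uint8, blue, green, red), "K" (3x3 intrinsics, pixels), "R" (3x3) and "t" (3): a world point X has camera coordinates R X + t; the wrist camera has in their place "tool_from_camera" (4x4, takes a point from camera to tool coordinates, whose origin is the TCP and whose axes are the flange's). Camera axes: x right, y down, z forward; pixel columns grow to the right and rows downward; lengths in m; the calibration is good to about 2 mm. The wrist camera is an equidistant fisheye: a pixel r from the principal point sees the ray r / f radians off the axis. A picture is of the moment at which its call begins: read the wrist's pose just before it. There is no depth.
- robot.close_job(): hands the job in, once; it reports no verdict.
The state is a dict: "t": time; "q": joint angles; "dq": joint speeds; "joint_torque": joint torques, N m; "tool_pos": TCP position; "orientation": TCP orientation; "force": force on the tool from outside, world axes, zero at the start; "wrist_torque": the same for the moment, N m; "opening": finger opening in m.
Only numpy, scipy, OpenCV 4.12 (cv2) and the standard library are available. Lean on these libraries where they do the work, as an engineer would, in place of code of your own. Each camera call takes 0.05 s, during which the arm holds its last target. There are 200 camera calls.

## Task

Take the smaller of the two black retaining clips out of the wooden stand and push it from above, jaws down, into the groove of the gearmotor's output shaft until it snaps fully home, then let go of it and leave it there standing upright. Without its clip the shaft can sit anywhere in its end float, so feel for the groove, and never press on the gearmotor or its shaft with more than about 30 N. Leave the larger clip in its slot and the other things where they are.

Things in the scene. Friction and masses are not known exactly. Their poses are not given: they have to be found in the camera images.
- clip: The smaller black clip: flat U, 6 mm thick (its y), 30 mm wide (its x), standing jaws down in a slot of the stand, 1 mm free on each face. Origin: centre of its throat, on the shaft axis when seated, 13 mm above its lowest edge. x across the jaws, y through the thickness (goes along the shaft), z up. Crossbar 7 to 15 mm above the origin. Mass 65 to 90 g.
- tab (a point): On the smaller clip, middle of its grip tab, 35 mm above the clip's origin. The tab is 22 mm wide (x), 12 mm thick (y: grip it across this) and spans 13 to 54 mm above the clip's origin. Keep the fingertips 17 mm or more above the clip's origin, so that they clear the shaft when the clip is home.
- nibs (a point): On the smaller clip, midway between the two inward nibs near the jaw tips, 9.3 mm below the clip's origin. Nib points are 12 mm apart, with 45 degree flanks; above them the jaws are 18 mm apart inside. Each jaw springs outward by up to 3 mm, about 1.5 N per mm.
- big_clip: The larger black clip, 40 mm wide, jaws 28 mm apart inside, no nibs, tab and total height alike, in the other slot. Wrong for this shaft: leave it. Origin and axes as for the smaller clip, 13 mm above its lowest edge.
- stand: Fixed light wooden block 160 x 50 x 22 mm with two slots (44 x 8 mm, 14 mm deep) side by side along its x, 38 mm either side of the middle. Origin under its centre. Which clip is in which slot varies.
- gearbox: Fixed gearmotor: die-cast housing 110 x 100 mm, 95 mm high, foot plate 170 x 110 mm, motor can behind it (+y). Origin under the housing's centre, z up. The output shaft (steel, greased, 26 mm diameter) sticks out level along its -y, 70 mm above the bench. The clip goes on upright, its y along the gearbox's y, either way round.
- boss (a point): Centre of the round boss face (44 mm across) on the housing where the shaft comes out, on the shaft axis; axes as the gearbox. Outward along -y come a 35 mm pinion (ending 23 mm before the middle of the groove), plain shaft, the groove, and 24 mm more plain shaft.
- groove_mid (a point): Fixed point on the shaft axis, 70 mm out from the boss along -y: the middle of the range of the groove, not the groove itself. The groove's middle lies anywhere within 10 mm of it along y (the unclipped shaft slides in its bearings; not measured; it stays put below about 18 N). Groove 8 mm wide; core in it 16 mm wide (x), 14 mm high, flat-sided.
- ride (a point): Fixed point 22 mm above groove_mid: about the height of the clip's origin while its jaws rest on the plain shaft, where it cannot go on. Over the groove (within 1 mm of its middle) the jaws meet the core only at about 18 mm; then some 10 to 15 N spreads them, they slide down and, below about 2 mm, snap under. Home: origin on the axis, crossbar on the core.
- multimeter: Bystander: yellow multimeter 90 x 170 x 40 mm, lying near the far edge; origin under its centre.
- screwdriver: Bystander: screwdriver with a red handle lying on the bench between the robot and the work; origin about its middle.
- cover: Bystander: shallow die-cast aluminium cover 110 x 130 x 18 mm lying open side up beyond the stand; origin under its centre.
- c_bracket: Bystander: black C-shaped plastic bracket lying flat, about 50 x 66 x 14 mm; it is no shaft clip; origin under its centre.
- remote: Bystander: black remote control 50 x 160 x 20 mm lying flat; origin under its centre.
Mind the look-alikes: they are no part of the job. What is shaped like the clip but red or yellow is not meant.

How it is judged:
By the outcome, as a careful person would: the job done as asked, in the order asked, and still so for the second after the job is handed in, with the robot touching nothing.
It also fails if it takes over 56 s, if anything falls off the work surface, if the arm or the gripper's body presses on something with over 40 N, if the wrist force passes 120 N, or if a joint passes its speed limit or range.

## Working session

There is one attempt and no reset: what is moved stays moved. The work goes in short steps, Python scripts to look and compute and a shell command to move; the robot and the scene stay as the last step left them, time stands still between calls to the robot, and variables do not carry over. Pictures are saved under pics/ and viewed, about 8 in all and at most 12, crops included, and the job is handed in when it is done.

```bash
mkdir -p pics; ls
python3 - <<'E'
from plant import robot
import cv2,numpy as np
s=robot.read_state();print({k:np.round(v,3).tolist() for k,v in s.items()})
for n in("scene","top"):
    c=robot.read_camera(n);cv2.imwrite(f"pics/{n}0.png",c["image"]);np.savez(f"{n}.npz",**{k:v for k,v in c.items()})
    print(n,c["K"].tolist(),np.round(c["R"],3).tolist(),c["t"])
E
```

```text
pics
{'t': 0.0, 'q': [1.116, 0.131, 1.489, 0.0, 1.523, -0.085], 'dq': [0.004, 0.002, 0.001, 0.001, 0.001, 0.0], 'joint_torque': [-0.001, -55.987, -49.173, 0.077, 0.036, -0.0], 'tool_pos': [0.217, 0.559, 0.218], 'orientation': [-0.577, -3.088, 0.003], 'force': [0.05, 0.449, -0.489], 'wrist_torque': [-0.017, -0.011, -0.039], 'opening': 0.093}
scene [[388.18995875135636, 0.0, 318.74929666542596], [0.0, 388.18995875135636, 200.33918543800473], [0.0, 0.0, 1.0]] [[-0.466, 0.885, -0.013], [0.692, 0.355, -0.629], [-0.552, -0.302, -0.778]] [ 0.355424   -0.32845179  1.20775689]
top [[412.34624628227084, 0.0, 320.48034694792716], [0.0, 412.34624628227084, 193.8214776253392], [0.0, 0.0, 1.0]] [[-0.091, -0.996, 0.003], [-0.974, 0.088, -0.207], [0.206, -0.021, -0.978]] [-0.03456808  0.58148927  0.97405697]
```

View pics/top0.png

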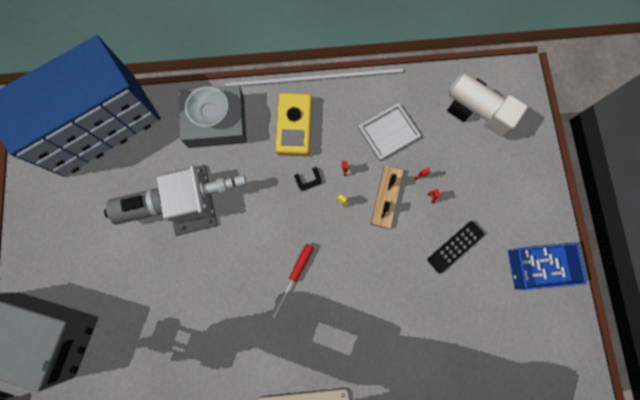

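View pics/scene0.png

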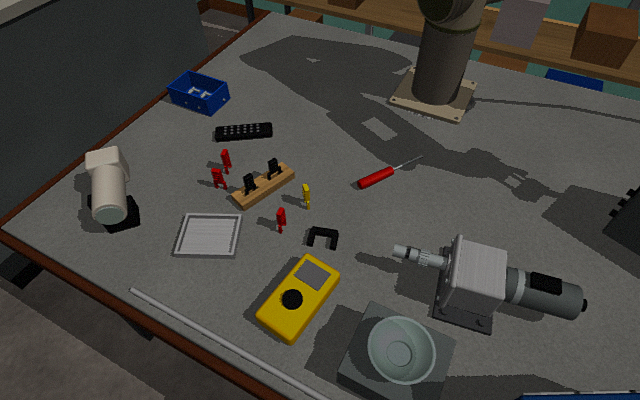

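The top view shows the stand at about (388,197), with black clips at (393,180) and (386,208). The gearmotor is at (180,195) and its shaft points right to about (243,182). The red and yellow clips and the C-bracket at (308,180) are look-alikes. Next I'll enlarge the stand and the shaft.

```bash
cat > h.py <<'E'
import numpy as np,cv2
from scipy.spatial.transform import Rotation as Ro
def load(n): return dict(np.load(n+".npz"))
def ray(c,uv):
    d=np.linalg.solve(c["K"],np.array([uv[0],uv[1],1.]));R=c["R"];return -R.T@c["t"],R.T@d
def onplane(c,uv,z):
    o,d=ray(c,uv);return o+d*(z-o[2])/d[2]
def proj(c,X):
    p=c["K"]@(c["R"]@np.asarray(X)+c["t"]);return p[:2]/p[2]
def two(c1,u1,c2,u2):
    (o1,d1),(o2,d2)=ray(c1,u1),ray(c2,u2);d1=d1/np.linalg.norm(d1);d2=d2/np.linalg.norm(d2)
    s=np.linalg.lstsq(np.c_[d1,-d2],o2-o1,rcond=None)[0];a=o1+s[0]*d1;b=o2+s[1]*d2
    return (a+b)/2,np.linalg.norm(a-b)
E
python3 - <<'E'
from h import *
t=load("top")["image"];s=load("scene")["image"]
r=lambda im,x,y,w,h:cv2.resize(im[y:y+h,x:x+w],(400,300),interpolation=cv2.INTER_CUBIC)
cv2.imwrite("pics/crop1.png",np.vstack([np.hstack([r(t,340,155,100,75),r(s,220,145,100,75)]),np.hstack([r(t,160,155,100,75),r(s,380,215,120,90)])]))
E
```

```text
(no output)
```

View pics/crop1.png

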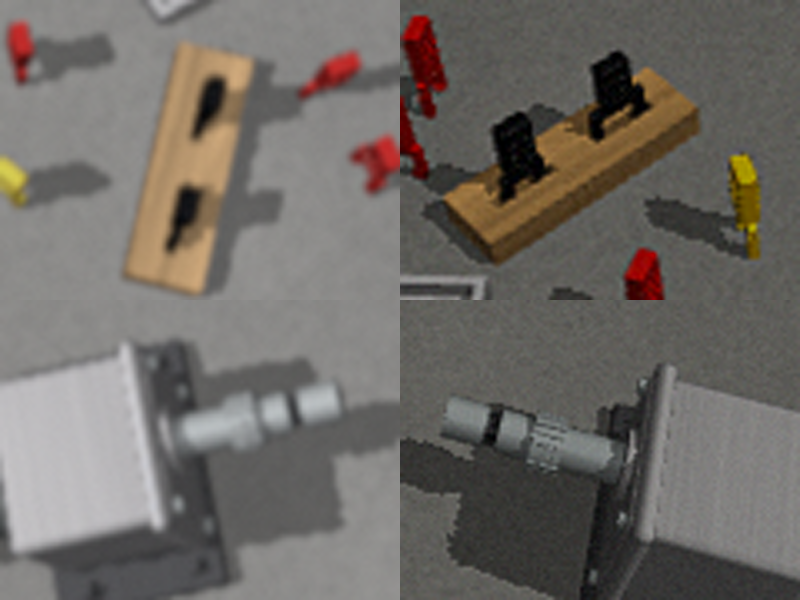

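Run:
```python
from h import *
t,s=load("top"),load("scene")
print("cams",-t["R"].T@t["t"],-s["R"].T@s["t"])
T=lambda u,v,x0,y0:(x0+u/4-.4,y0+v/4-.4)
c=[onplane(t,T(u,v,340,155),.022)[:2] for u,v in[(183,42),(255,60),(203,295),(122,275)]]
print("stand",np.round(c,4),np.mean(c,0),"ang long",np.degrees(np.arctan2(*(c[0]-c[3]+c[1]-c[2])[::-1])),[np.linalg.norm(c[i]-c[i-1]) for i in range(4)])
S=lambda u,v:(380+u*.3-.4,215+v*.3-.4)
g=two(t,T(293,105,160,155),s,S(93,125));print("groove",g)
for n,z in(("tip",.07),):
  a=onplane(t,T(340,98,160,155),.07);b=onplane(t,T(170,135,160,155),.07);gg=onplane(t,T(293,105,160,155),.072)
  print(a,b,gg,"axis deg",np.degrees(np.arctan2(*(a-b)[1::-1])))
  a=onplane(s,S(47,118),.07);b=onplane(s,S(225,155),.07);print(a,b,np.degrees(np.arctan2(*(a-b)[1::-1])))
for nm,u1,u2 in(("small",T(210,90,340,155),(220+118/4,145+135/4)),("big",T(186,200,340,155),(220+212/4,145+75/4))):print(nm,two(t,u1,s,u2))
```

```text
cams [ 0.36255838 -0.06496834  1.07351863] [1.05911984 0.16634974 0.73720854]
stand [[ 0.6461 -0.2659]
 [ 0.6296 -0.3118]
 [ 0.478  -0.258 ]
 [ 0.4955 -0.2078]] [ 0.56228009 -0.26087405] ang long -20.328874669991833 [np.float64(0.1614460330826311), np.float64(0.048732144174489955), np.float64(0.16085755114712988), np.float64(0.05316718911594786)]
groove (array([0.62560992, 0.1270696 , 0.07537527]), np.float64(0.0009914207735583097))
[0.62876992 0.09907765 0.07      ] [0.61457769 0.20579459 0.07      ] [0.62638332 0.12820637 0.072     ] axis deg -82.4247155947677
[0.63023663 0.10021568 0.07      ] [0.60628634 0.20166101 0.07      ] -76.71624773930677
small (array([ 0.60051176, -0.26893926,  0.0671517 ]), np.float64(0.0031247413677500183))
big (array([ 0.53265736, -0.24615181,  0.06551324]), np.float64(0.0016704149799583936))
```

The smaller clip is the one at top (393,180), scene (250,180). It looks narrower than the one at (386,208) even though it's nearer the scene camera. I'll confirm that close up. First I'll fly over the shaft on the way and take a wrist look.

```bash
M='python3 -m inch'; 
$M '[[[-4.2,-2.2,0,0,0,0,0.1],[-4.2,-2.2,0,0,0,0,0.1],[-4.2,-2.2,0,0,0,0,0.1],[-4.2,-2.2,0,0,0,0,0.1],[-4.2,-2.2,0,0,0,0,0.1]]]' 30
$M '[[[-4.2,-2.2,0,0,0,0,0.1],[-4.2,-2.2,0,0,0,0,0.1],[-4.2,-2.2,0,0,0,0,0.1],[-4.2,-2.2,0,0,0,0,0.1],[-4.2,-2.2,0,0,0,0,0.1]]]'
$M '[[[-4.2,-2.2,0,0,0,0,0.1],[-4.2,-2.2,0,0,0,0,0.1],[0,0,0,0,0,0,0.1],[0,0,0,0,0,0,0.1]]]'
cat >> h.py <<'E'
def wrist(tag):
    from plant import robot
    s=robot.read_state();c=robot.read_camera("wrist")
    np.savez(tag+".npz",pos=s["tool_pos"],rv=s["orientation"],**c);cv2.imwrite(f"pics/{tag}.png",c["image"]);return s,c
def wray(w,uv):
    K=w["K"];x=(uv[0]-K[0,2])/K[0,0];y=(uv[1]-K[1,2])/K[1,1];r=np.hypot(x,y)
    d=np.array([np.sin(r)*x/max(r,1e-9),np.sin(r)*y/max(r,1e-9),np.cos(r)])
    R=Ro.from_rotvec(w["rv"]).as_matrix();T=w["tool_from_camera"]
    return R@T[:3,3]+w["pos"],R@T[:3,:3]@d
def wplane(w,uv,z):
    o,d=wray(w,uv);return o+d*(z-o[2])/d[2]
def wproj(w,X):
    R=Ro.from_rotvec(w["rv"]).as_matrix();T=w["tool_from_camera"]
    p=T[:3,:3].T@(R.T@(np.asarray(X)-w["pos"])-T[:3,3]);th=np.arctan2(np.hypot(p[0],p[1]),p[2]);n=np.hypot(p[0],p[1])
    return w["K"][:2,2]+w["K"][0,0]*th*p[:2]/n
E
python3 - <<'E'
from h import *
s,c=wrist("w1");print(s["t"],s["tool_pos"],s["orientation"],s["opening"],c["K"].tolist(),c["tool_from_camera"].round(3).tolist())
E
```

```text
t: 0.6
tool_pos: [0.3735, 0.3793, 0.2182]
orientation: [-0.577, -3.088, 0.001]
force: [-0.2, 0.3, -0.4]
opening: 0.0579
t: 1.1
tool_pos: [0.5297, 0.2007, 0.2183]
orientation: [-0.578, -3.088, 0.0]
force: [0.5, 1.1, -0.0]
opening: 0.0416
t: 1.5
tool_pos: [0.5914, 0.1301, 0.2177]
orientation: [-0.581, -3.086, 0.0]
force: [-0.6, 0.7, -0.0]
opening: 0.0416
1.5 [0.59135971 0.13013416 0.21767815] [-5.80942136e-01 -3.08558184e+00  3.51257431e-04] 0.04163125752376164 [[309.70691628693146, 0.0, 321.31573974413595], [0.0, 309.70691628693146, 194.89236649926644], [0.0, 0.0, 1.0]] [[-0.0, -0.963, -0.269, 0.075], [1.0, 0.0, -0.001, -0.0], [0.001, -0.269, 0.963, -0.166], [0.0, 0.0, 0.0, 1.0]]
```

View pics/w1.png

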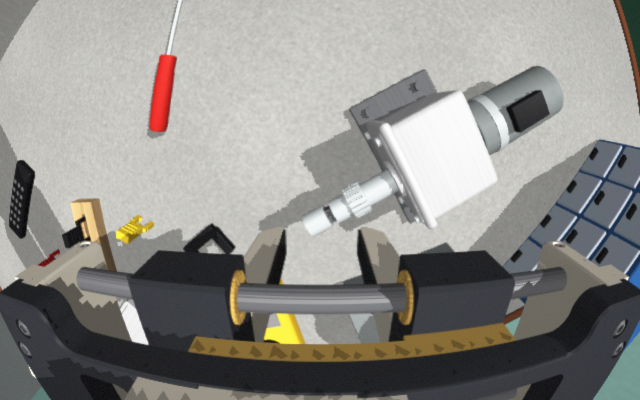

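The wrist view shows the shaft tip at (315,224), the dark groove at about (333,213) and the boss at about (393,186). Next I'll move over the stand, then view enlarged crops of both.

```bash
M='python3 -m inch'; 
$M '[[[-2.1,-4.1,0.6,0,0,0,0.1],[-2.1,-4.1,0.6,0,0,0,0.1],[-2.1,-4.1,0.6,0,0,0,0.1],[-2.1,-4.1,0.6,0,0,0,0.1],[-2.1,-4.1,0.6,0,0,0,0.1]]]'
$M '[[[-2.1,-4.1,0.6,0,0,0,0.1],[-2.1,-4.1,0.6,0,0,0,0.1],[-2.1,-4.1,0.6,0,0,0,0.1],[-2.1,-4.1,0.6,0,0,0,0.1],[0,0,0,0,0,0,0.1]]]'
$M '[[[0,0,0,0,0,0,0.1],[0,0,0,0,0,0,0.1]]]'
python3 - <<'E'
from h import *
s,c=wrist("w2");print(s["t"],s["tool_pos"],s["orientation"],wproj(load("w2"),[.598,-.274,.075]))
a=load("w1")["image"][140:260,290:450]
r=lambda i:cv2.resize(i,(800,600),interpolation=cv2.INTER_CUBIC)
cv2.imwrite("pics/crop2.png",np.vstack([cv2.resize(c["image"],(480,300),interpolation=cv2.INTER_AREA)[:,:400],cv2.resize(a,(400,300),interpolation=cv2.INTER_CUBIC)]) )
E
```

```text
t: 2.05
tool_pos: [0.6149, -0.0976, 0.1887]
orientation: [0.573, 3.089, 0.001]
force: [1.4, 1.2, -0.5]
opening: 0.0421
t: 2.55
tool_pos: [0.6331, -0.2848, 0.1628]
orientation: [-0.582, -3.085, 0.001]
force: [-0.6, 0.4, -1.2]
opening: 0.0416
t: 2.75
tool_pos: [0.6346, -0.2791, 0.1649]
orientation: [0.575, 3.089, 0.001]
force: [0.4, 0.8, 0.2]
opening: 0.0419
2.75 [ 0.63459118 -0.27908589  0.16488627] [5.74526456e-01 3.08860614e+00 9.73545203e-04] [311.87259485 157.0686362 ]
```

View pics/w2.png

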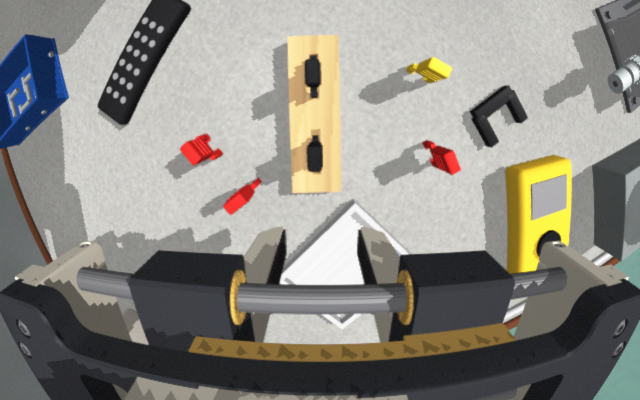

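The stand spans (288-341, 35-192). The black tabs are at (313,73) and (315,154). The lower one, with the shorter shoulders, should be the smaller clip. I'll measure and enlarge.

Run:
```python
from h import *
w=load("w2");im=w["image"]
roi=im[35:195,285:345];m=(roi.max(2)<60).astype(np.uint8)
n,l,st,ce=cv2.connectedComponentsWithStats(m)
for i in range(1,n):
    if st[i,4]>80: print(st[i],ce[i]+[285,35])
wm=((im[:,:,2].astype(int)-im[:,:,0]>45)&(im[:,:,2]>120)&(im[:,:,1]>100)).astype(np.uint8);wm[:, :280]=0;wm[:,350:]=0;wm[200:]=0
cs=max(cv2.findContours(wm,0,2)[0],key=cv2.contourArea);box=cv2.boxPoints(cv2.minAreaRect(cs));print(box)
p=np.array([wplane(w,b,.022)[:2] for b in box]);print(p.round(4),p.mean(0))
r=lambda i,x,y,wd,h:cv2.resize(i[y:y+h,x:x+wd],(400,int(400*h/wd)),interpolation=cv2.INTER_CUBIC)
g=r(load("w1")["image"],295,150,120,90)
cv2.imwrite("pics/crop3.png",np.hstack([np.vstack([r(im,285,45,60,42),r(im,285,125,60,42)]),cv2.copyMakeBorder(g,0,260,0,0,0)]))
```

```text
[ 20  21  15  41 431] [312.38515081  74.21809745]
[ 23 101  14  35 399] [314.37844612 155.0877193 ]
[[286.37552   35.51735 ]
 [338.00235   34.083267]
 [342.374    191.46184 ]
 [290.74716  192.89592 ]]
[[ 0.4805 -0.2572]
 [ 0.4979 -0.2094]
 [ 0.6496 -0.2621]
 [ 0.6318 -0.3125]] [ 0.56494001 -0.26032195]
```

View pics/crop3.png

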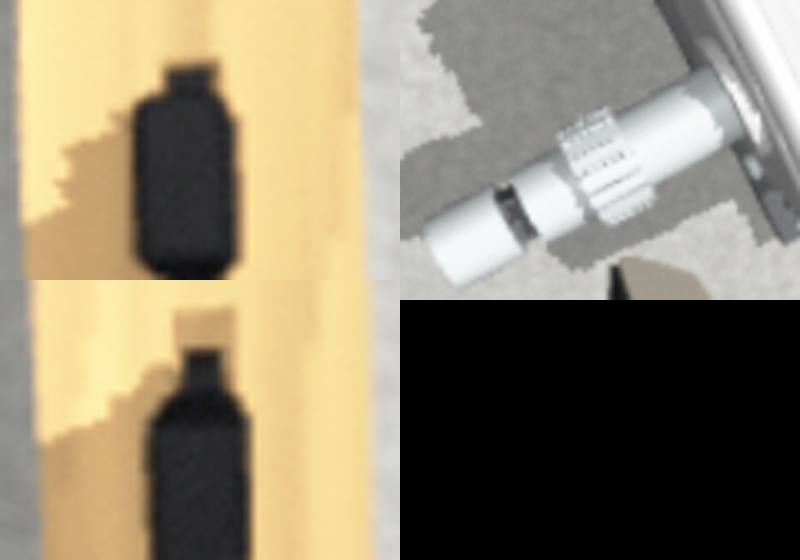

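The lower clip at (314,155) leaves empty slot visible past its jaw and the upper one fills its slot. So the lower one is the smaller clip, the one meant. The groove is the dark band at crop (515,212). Next I'll compute positions and the grasp move.

Run:
```python
from h import *
w=load("w1");f=lambda u,v:(295+u*.3-.35,150+v*.3-.35)
P={k:wplane(w,f(*uv),z) for k,uv,z in[("tip",(41,262),.07),("boss",(318,103),.07),("neck",(312,108),.07),("groove",(115,212),.077),("groove70",(115,212),.07)]}
for k,v in P.items():print(k,v.round(4))
d=P["neck"]-P["tip"];print("ydir deg",np.degrees(np.arctan2(d[1],d[0])),np.linalg.norm(P["tip"]-P["groove"]),np.linalg.norm(P["boss"]-P["groove"]))
w=load("w2")
for X in([.6008,-.2731,.075],[.598,-.274,.075]):print(wproj(w,X))
print("line", wplane(w,(314.9,150),.075),wplane(w,(314.9,165),.075))
R=Ro.from_rotvec(w["rv"]).as_matrix();print(R.T@(np.array([.600,-.2735,.10])-w["pos"])*100,np.degrees(np.arctan2(R[1,1],R[0,1])))
```

```text
tip [0.6323 0.0966 0.07  ]
boss [0.6146 0.1981 0.07  ]
neck [0.6154 0.1958 0.07  ]
groove [0.6226 0.126  0.077 ]
groove70 [0.6249 0.1252 0.07  ]
ydir deg 99.63127649095077 0.03170564298555972 0.07294383553813834
[314.10130809 159.77042059]
[311.87259485 157.0686362 ]
line [ 0.59336933 -0.26948675  0.075     ] [ 0.60517744 -0.27409321  0.075     ]
[ 3.42790377 -0.72658988  6.48855505] 68.92514286358275
```

```bash
M='python3 -m inch'; 
$M '[[[1.7,-0.3,2,0,0,-1.1,0.1],[1.7,-0.3,2,0,0,0,0.1],[0,0,2,0,0,0,0.1],[0,0,1.8,0,0,0,0.1],[0,0,0,0,0,0,0.1]]]'
$M '[[[0,0,0,0,0,0,0.1],[0,0,0,0,0,0,0.1],[0,0,0,0,0,0,0.1]]]'
python3 - <<'E'
from h import *
s,c=wrist("w3");w=load("w3");R=Ro.from_rotvec(w["rv"]).as_matrix()
print(s["t"],s["tool_pos"],R.T@(np.array([.601,-.2724,.041])-w["pos"])*100,np.degrees(np.arctan2(R[1,1],R[0,1])),R[2],wproj(w,[.601,-.2724,.075]))
im=c["image"];m=(im[150:330,270:370].max(2)<60);cols=m[:, :]
cv2.imwrite("pics/crop4.png",cv2.resize(im[140:340,220:420],(600,600)))
E
```

```text
t: 3.3
tool_pos: [0.5988, -0.272, 0.084]
orientation: [-0.544, -3.09, -0.003]
force: [-0.3, 0.1, -0.9]
opening: 0.0418
t: 3.6
tool_pos: [0.6014, -0.275, 0.0884]
orientation: [0.547, 3.091, -0.001]
force: [0.8, -0.6, 0.4]
opening: 0.0419
3.6 [ 0.60136172 -0.275016    0.08842083] [0.13583075 0.23504402 4.74166668] 69.9409923086373 [-2.55743098e-03 -3.62572866e-04 -9.99996664e-01] [325.94411191 230.94452976]
```

View pics/crop4.png

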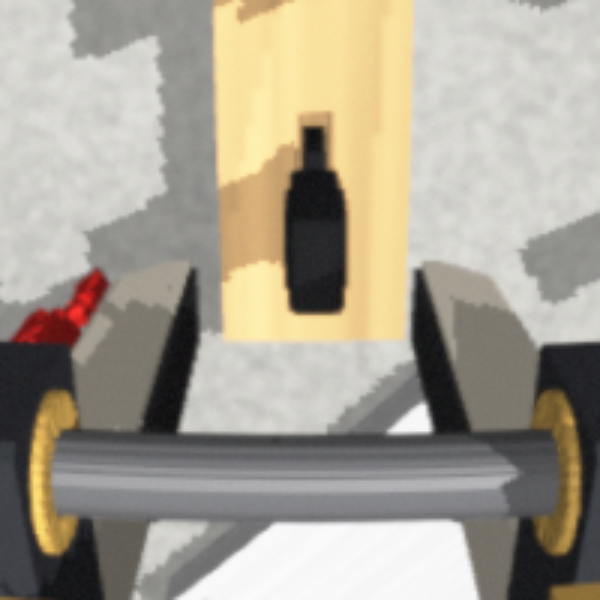

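The tab top is centred between the fingers to about 2 mm (crop x 316, finger mid 303). I'll correct that, descend and grip.

```bash
M='python3 -m inch'; 
$M '[[[0.14,0.2,0,0,0,0,0.1],[0,0,1.5,0,0,0,0.1],[0,0,1.5,0,0,0,0.1],[0,0,1.5,0,0,0,0.1],[0,0,0.2,0,0,0,0.1]]]'
for i in 1 2 3 4; do $M '[[[0,0,0,0,0,0,0.1]]]'|tr '\n' ' ';echo; done
```

```text
t: 4.15
tool_pos: [0.5972, -0.2712, 0.0352]
orientation: [-0.547, -3.088, -0.003]
force: [0.6, 0.6, -0.2]
opening: 0.042
t: 4.25 tool_pos: [0.5985, -0.272, 0.0378] orientation: [-0.548, -3.091, -0.002] force: [-0.3, -0.5, 0.7] opening: 0.0417 
t: 4.35 tool_pos: [0.5999, -0.2726, 0.0398] orientation: [0.548, 3.093, -0.0] force: [0.1, 0.9, -0.2] opening: 0.0417 
t: 4.45 tool_pos: [0.6003, -0.2729, 0.0406] orientation: [0.548, 3.092, -0.001] force: [0.0, 0.6, -0.3] opening: 0.0419 
t: 4.55 tool_pos: [0.6002, -0.2729, 0.0406] orientation: [0.548, 3.092, -0.001] force: [0.6, -0.6, -1.2] opening: 0.0422
```

```bash
M='python3 -m inch'; 
$M '[[[0,0,0,0,0,0,1],[0,0,0,0,0,0,1],[0,0,0,0,0,0,1],[0,0,0,0,0,0,1],[0,0,0,0,0,0,1]]]' 45
$M '[[[0,0,-0.8,0,0,0,1],[0,0,-0.8,0,0,0,1],[0,0,-0.8,0,0,0,1]]]'
$M '[[[0,0,-3,0,0,0,1],[0,0,-3,0,0,0,1],[0,0,-3,0,0,0,1],[0,0,-1,0,0,0,1],[0,0,0,0,0,0,1]]]'
$M '[[[0,0,0,0,0,0,1],[0,0,0,0,0,0,1],[0,0,0,0,0,0,1]]]'
python3 - <<'E'
from h import *
s,c=wrist("w4");w=load("w4");R=Ro.from_rotvec(w["rv"]).as_matrix()
print(s["tool_pos"],s["force"],np.degrees(np.arctan2(R[1,1],R[0,1])),R[2])
cv2.imwrite("pics/crop5.png",cv2.resize(c["image"][140:340,220:420],(500,500)))
E
```

```text
t: 5.05
tool_pos: [0.5997, -0.2725, 0.0397]
orientation: [0.548, 3.093, -0.0]
force: [-0.1, 0.1, 0.7]
opening: 0.0116
t: 5.35
tool_pos: [0.5999, -0.2726, 0.0647]
orientation: [0.548, 3.093, -0.0]
force: [-0.7, 0.1, -1.1]
opening: 0.0117
t: 5.85
tool_pos: [0.601, -0.2732, 0.1664]
orientation: [0.547, 3.089, -0.002]
force: [-0.1, -0.3, -0.6]
opening: 0.0116
t: 6.15
tool_pos: [0.5986, -0.272, 0.1614]
orientation: [-0.547, -3.09, -0.002]
force: [-0.2, -0.0, -0.5]
opening: 0.0117
[ 0.59864905 -0.27195443  0.16140593] [-0.16705535 -0.02427373 -0.4724808 ] 69.91181876580396 [ 3.30469595e-03  5.05828597e-04 -9.99994412e-01]
```

View pics/crop5.png

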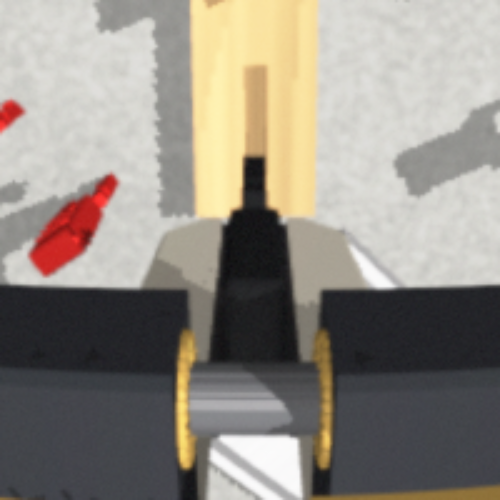

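The clip is held (opening 11.7 mm) and its slot is empty. Now I'll check its x offset in the grip and plan the transfer.

Run:
```python
from h import *
w=load("w4");im=w["image"]
w0=dict(w,pos=np.zeros(3),rv=np.zeros(3))
for dx in(-.003,0,.003,.006):print(dx,[wproj(w0,p).round(1).tolist() for p in([.015+dx,0,.0325],[.011+dx,0,.0065])])
print("gray col", im[192:236,319:325].max(2).mean(1).astype(int).tolist())
R=Ro.from_rotvec(w["rv"]).as_matrix()
yd=np.radians(99.6);g=np.array([.6235,.127,.0]);mid=np.array([.6146,.1981,0])-.07*np.array([np.cos(yd),np.sin(yd),0]);print("mid",mid)
```

```text
-0.003 [[322.2, 205.4], [322.2, 224.9]]
0 [[322.2, 201.1], [322.2, 220.2]]
0.003 [[322.2, 196.8], [322.2, 215.4]]
0.006 [[322.2, 192.4], [322.2, 210.6]]
gray col [205, 202, 203, 202, 202, 202, 202, 202, 200, 180, 133, 52, 25, 24, 25, 24, 24, 24, 26, 30, 30, 26, 23, 25, 33, 40, 42, 41, 41, 41, 38, 30, 23, 23, 23, 22, 23, 23, 24, 22, 23, 21, 23, 23]
mid [0.62627381 0.12908028 0.        ]
```

```bash
M='python3 -m inch'; 
$M '[[[0.4,2.4,0,0,0,0,1],[0.8,4.4,0,0,0,0,1],[0.8,4.4,0,0,0,0,1],[0.8,4.4,0,0,0,0,1],[0.8,4.4,0,0,0,0,1]]]'
$M '[[[0.8,4.4,0,0,0,0,1],[0.8,4.4,0,0,0,0,1],[0.8,4.4,0,0,0,0,1],[0.8,4.1,0,0,0,0,1],[0.4,2.0,0,0,0,0,1]]]'
$M '[[[0,0,0,0,0,-7.4,1],[0,0,0,0,0,-7.4,1],[0,0,0,0,0,-7.4,1],[0,0,0,0,0,-7.4,1],[0,0,0,0,0,0,1]]]'
$M '[[[0,0,0,0,0,0,1],[0,0,0,0,0,0,1],[0,0,0,0,0,0,1]]]'
python3 - <<'E'
from h import *
s,c=wrist("w5");w=load("w5");R=Ro.from_rotvec(w["rv"]).as_matrix()
print(s["t"],s["tool_pos"],s["q"].round(2) if hasattr(s["q"],"round") else s["q"],np.degrees(np.arctan2(R[1,1],R[0,1])),R[2])
cv2.imwrite("pics/crop6.png",cv2.resize(c["image"][60:260,200:440],(720,600),interpolation=cv2.INTER_CUBIC))
E
```

```text
t: 6.7
tool_pos: [0.6343, -0.0706, 0.1629]
orientation: [-0.548, -3.092, -0.0]
force: [0.2, 0.5, 0.1]
opening: 0.0119
t: 7.2
tool_pos: [0.6666, 0.1251, 0.1628]
orientation: [-0.543, -3.093, -0.001]
force: [-0.8, -0.3, -0.5]
opening: 0.0118
t: 7.7
tool_pos: [0.6668, 0.1207, 0.163]
orientation: [0.263, -3.13, 0.0]
force: [-0.1, 0.4, -1.4]
opening: 0.0116
t: 8.0
tool_pos: [0.667, 0.1212, 0.1635]
orientation: [0.257, -3.131, 0.0]
force: [-0.1, -0.7, -1.8]
opening: 0.0117
8.0 [0.66697545 0.12115118 0.16352028] [ 0.1   0.37  1.31 -0.    1.46 -1.63] 99.39899461925933 [ 1.88755764e-04 -3.48555589e-05 -9.99999982e-01]
```

View pics/crop6.png

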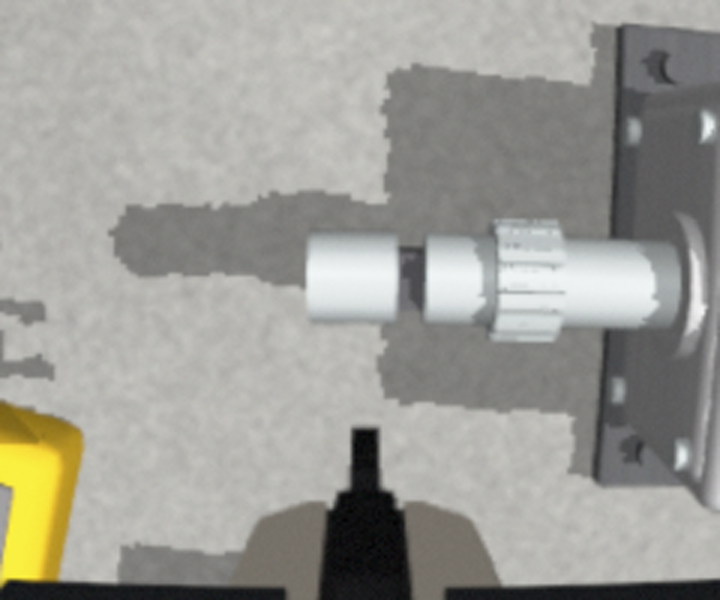

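The shaft is clear in this view: tip at crop x 307, groove from x 399 to 424, edges at y about 234 and 322. The clip below sits at x 365.

Run:
```python
from h import *
w=load("w5");f=lambda u,v:(200+u/3-.33,60+v/3-.33)
cam=wray(w,(320,200))[0]
def axis(u,v1,v2,z=.07):
    # bisector ray of the silhouette tangents -> passes through the axis
    d=[wray(w,f(u,v))[1] for v in(v1,v2)];d=sum(x/np.linalg.norm(x) for x in d);return cam+d*(z-cam[2])/d[2]
A={k:axis(*a) for k,a in dict(tip=(315,233,322),g=(411.5,235,323),neck=(600,240,328)).items()}
for k,v in A.items():print(k,v.round(4))
d=A["neck"]-A["tip"];yd=np.degrees(np.arctan2(d[1],d[0]));print("ydir",yd)
e=d/np.linalg.norm(d)
for nm,u,v,z in(("tipend",308,290,.07+.012),("gL",399,285,.082),("gR",424,285,.082),("pinR",495,300,.085)):
    P=wplane(w,f(u,v),z);print(nm,((P-A["g"])@e*1000).round(1))
print("boss",((wplane(w,f(700,300),.07)-A["g"])@e*1000).round(1))
R=Ro.from_rotvec(w["rv"]).as_matrix();cl=R@np.array([-.0008,0,.0195]);print("tool ang",np.degrees(np.arctan2(R[1,1],R[0,1])))
np.save("g.npy",A["g"]);print("shift to TCP z.125 over g:",R.T@(A["g"]-cl+[0,0,0]-w["pos"])*100, "proj jawtip bottom", [wproj(w,w["pos"]+R@np.array([.0142,y,.0325])) for y in(-.003,.003)])
```

```text
tip [0.6299 0.1003 0.07  ]
g [0.6259 0.1271 0.07  ]
neck [0.6177 0.1809 0.07  ]
ydir 98.60560728517822
tipend -28.4
gL -3.9
gR 2.8
pinR 21.7
boss 85.6
tool ang 99.39899461925933
shift to TCP z.125 over g: [4.02901008 1.25883861 7.40272955] proj jawtip bottom [array([317.4912697, 202.5979189]), array([326.45511916, 202.59901159])]
```

```bash
M='python3 -m inch'; 
$M '[[[1,0.3,0,0,0,0.8,1],[2,0.6,0,0,0,0,1],[1,0.3,1,0,0,0,1],[0,0,1,0,0,0,1],[0,0,1,0,0,0,1]]]'
$M '[[[0,0,0.6,0,0,0,1],[0,0,0.4,0,0,0,1],[0,0,0,0,0,0,1],[0,0,0,0,0,0,1],[0,0,0,0,0,0,1]]]'
cat > st.py <<'E'
from h import *
from plant import robot
s=robot.read_state();R=Ro.from_rotvec(s["orientation"]).as_matrix();o=s["tool_pos"]+R@np.array([-.0008,0,.0195]);g=np.load("g.npy")
print(round(s["t"],2),"origin",o.round(4),"axis err tool cm",(R.T@(g-o)*100).round(2),"ang",np.degrees(np.arctan2(R[1,1],R[0,1])).round(2),"F",np.round(s["force"],1),"tq",np.round(s["wrist_torque"],2))
E
python3 st.py
```

```text
t: 8.55
tool_pos: [0.6259, 0.127, 0.1332]
orientation: [-0.238, 3.132, -0.0]
force: [0.3, 0.7, -0.3]
opening: 0.0116
t: 9.05
tool_pos: [0.6261, 0.127, 0.1241]
orientation: [-0.238, 3.132, 0.0]
force: [-0.1, 0.3, -0.9]
opening: 0.0119
9.05 origin [0.6269 0.1271 0.1047] axis err tool cm [0.1  0.02 3.46] ang 98.71 F [-0.1  0.3 -0.9] tq [ 0.04 -0.04 -0.03]
```

```bash
M='python3 -m inch'; 
$M '[[[0.08,-0.04,0.4,0,0,0,1],[0,0,0.4,0,0,0,1],[0,0,0.3,0,0,0,1],[0,0,0,0,0,0,1],[0,0,0,0,0,0,1]]]'
python3 st.py
$M '[[[0,0,0.1,0,0,0,1],[0,0,0,0,0,0,1]]]' >/dev/null; python3 st.py
$M '[[[0,0,0.1,0,0,0,1],[0,0,0,0,0,0,1]]]' >/dev/null; python3 st.py
```

```text
t: 9.55
tool_pos: [0.6247, 0.1265, 0.1124]
orientation: [0.239, -3.132, -0.0]
force: [0.3, -0.3, -1.1]
opening: 0.0118
9.55 origin [0.6255 0.1266 0.0929] axis err tool cm [-0.05  0.04  2.29] ang 98.71 F [ 0.3 -0.3 -1.1] tq [ 0.11 -0.   -0.04]
9.75 origin [0.6257 0.1266 0.0922] axis err tool cm [-0.03  0.05  2.22] ang 98.71 F [-0.2  0.3 -1.3] tq [ 0.07  0.08 -0.05]
9.95 origin [0.6257 0.1266 0.091 ] axis err tool cm [-0.04  0.05  2.1 ] ang 98.72 F [ 0.4  0.4 -1. ] tq [0.03 0.03 0.01]
```

Now at 0.091, below ride height, with no contact force. Continuing in 1 mm steps.

```bash
M='python3 -m inch'; 
for i in 1 2 3 4; do $M '[[[0,0,0.1,0,0,0,1],[0,0,0,0,0,0,1]]]' >/dev/null; python3 st.py; python3 -c "
from plant import robot;import sys;sys.exit(robot.read_state()['force'][2]>14)" || break; done
```

```text
10.15 origin [0.6256 0.1266 0.09  ] axis err tool cm [-0.04  0.05  2.  ] ang 98.71 F [-0.3 -0.2 -1.2] tq [ 0.02 -0.01  0.01]False
```

```bash
M='python3 -m inch'; 
$M '[[[0,0,0.1,0,0,0,1],[0,0,0,0,0,0,1]]]' >/dev/null; python3 st.py
$M '[[[0,0,0.1,0,0,0,1],[0,0,0,0,0,0,1]]]' >/dev/null; python3 st.py
$M '[[[0,0,0.1,0,0,0,1],[0,0,0,0,0,0,1]]]' >/dev/null; python3 st.py
```

```text
10.35 origin [0.6256 0.1266 0.0889] axis err tool cm [-0.05  0.05  1.89] ang 98.71 F [-0.3 -0.  -1. ] tq [ 0.03 -0.01  0.03]
10.55 origin [0.6256 0.1266 0.088 ] axis err tool cm [-0.04  0.05  1.8 ] ang 98.71 F [-0.1 -0.6 -0.9] tq [ 0.01 -0.02  0.01]
10.75 origin [0.6259 0.1266 0.0872] axis err tool cm [-0.01  0.05  1.72] ang 98.71 F [ 0.6  0.6 -0.3] tq [ 0.12 -0.17 -0.  ]
```

The jaws are inside the groove with no shaft-top contact at 0.092, and the core is just being met. Pushing on gently.

```bash
M='python3 -m inch'; 
for i in 1 2 3 4; do $M '[[[0,0,0.1,0,0,0,1],[0,0,0,0,0,0,1]]]' >/dev/null; python3 st.py; python3 -c "
from plant import robot;import sys;sys.exit(int(robot.read_state()['force'][2]>16))" || break; done
```

```text
10.95 origin [0.626  0.1266 0.0864] axis err tool cm [-0.    0.05  1.64] ang 98.71 F [ 0.3 -0.7  1.1] tq [ 0.11 -0.08 -0.01]
11.15 origin [0.6261 0.1266 0.0856] axis err tool cm [0.01 0.05 1.56] ang 98.71 F [ 0.4 -0.5  4.2] tq [ 0.01 -0.09 -0.04]
11.35 origin [0.6257 0.1266 0.084 ] axis err tool cm [-0.03  0.05  1.4 ] ang 98.71 F [1.4 1.1 1.3] tq [ 0.06 -0.28 -0.01]
11.55 origin [0.6255 0.1266 0.0826] axis err tool cm [-0.05  0.05  1.26] ang 98.71 F [ 1.7  0.8 -0.7] tq [ 0.03 -0.38  0.  ]
```

```bash
M='python3 -m inch'; 
$M '[[[-0.05,0,0.05,0,0,0,1],[0,0,0,0,0,0,1]]]' >/dev/null; python3 st.py;
for i in 1 2 3 4 5; do $M '[[[0,0,0.1,0,0,0,1],[0,0,0,0,0,0,1]]]' >/dev/null; python3 st.py; python3 -c "
from plant import robot;import sys;sys.exit(int(robot.read_state()['force'][2]>16))" || break; done
```

```text
11.75 origin [0.6259 0.1266 0.0823] axis err tool cm [-0.01  0.05  1.23] ang 98.71 F [ 0.4  0.8 -1.1] tq [ 0.02 -0.16 -0.  ]
11.95 origin [0.626  0.1266 0.0813] axis err tool cm [-0.01  0.05  1.13] ang 98.71 F [ 0.6  0.4 -0.2] tq [ 0.03 -0.15 -0.01]
12.15 origin [0.626  0.1266 0.0804] axis err tool cm [-0.    0.05  1.04] ang 98.71 F [-0.4  0.9 -0.9] tq [ 0.03 -0.11  0.  ]
12.35 origin [0.6261 0.1267 0.0794] axis err tool cm [0.   0.05 0.94] ang 98.71 F [ 1.2  0.4 -0.9] tq [ 0.01 -0.08 -0.02]
12.55 origin [0.6261 0.1267 0.0784] axis err tool cm [0.   0.05 0.84] ang 98.72 F [ 0.   0.3 -0.8] tq [ 0.02 -0.06 -0.01]
12.75 origin [0.6261 0.1266 0.0774] axis err tool cm [0.   0.05 0.74] ang 98.71 F [ 0.4  0.9 -0.2] tq [ 0.05 -0.04 -0.04]
```

```bash
M='python3 -m inch'; 
for i in 1 2 3 4 5 6; do $M '[[[0,0,0.1,0,0,0,1],[0,0,0,0,0,0,1]]]' >/dev/null; python3 st.py; python3 -c "
from plant import robot;import sys;sys.exit(int(robot.read_state()['force'][2]>10))" || break; done
```

```text
12.95 origin [0.6261 0.1266 0.0765] axis err tool cm [0.01 0.05 0.65] ang 98.71 F [ 1.4  0.3 -1.1] tq [ 0.05 -0.04  0.  ]
13.15 origin [0.6261 0.1267 0.0754] axis err tool cm [0.01 0.05 0.54] ang 98.72 F [ 1.1  0.3 -0.4] tq [ 0.   -0.08 -0.05]
13.35 origin [0.6261 0.1266 0.0744] axis err tool cm [0.01 0.05 0.44] ang 98.71 F [ 1.   0.5 -0.7] tq [ 0.01 -0.04  0.03]
13.55 origin [0.6261 0.1266 0.0734] axis err tool cm [0.01 0.05 0.34] ang 98.71 F [ 0.8 -1.  -0. ] tq [ 0.04 -0.08 -0.02]
13.75 origin [0.6261 0.1266 0.0725] axis err tool cm [0.01 0.05 0.25] ang 98.71 F [ 0.4 -0.3 -0.7] tq [ 0.   -0.02 -0.  ]
13.95 origin [0.6258 0.1266 0.0709] axis err tool cm [-0.03  0.05  0.09] ang 98.71 F [ 1.1 -0.5 -3.5] tq [ 0.1  -0.21  0.04]
```

```bash
M='python3 -m inch'; 
for i in 1 2 3 4 5; do $M '[[[0,0,0.06,0,0,0,1],[0,0,0,0,0,0,1]]]' >/dev/null; python3 st.py; python3 -c "
from plant import robot;import sys;sys.exit(int(robot.read_state()['force'][2]>7))" || break; done
```

```text
14.15 origin [0.6259 0.1266 0.0706] axis err tool cm [-0.01  0.05  0.06] ang 98.71 F [-0.   0.2 -4.3] tq [ 0.03 -0.18  0.01]
14.35 origin [0.626  0.1266 0.0703] axis err tool cm [0.   0.05 0.03] ang 98.72 F [-0.1 -0.5 -2.8] tq [ 0.03 -0.02 -0.01]
14.55 origin [0.6262 0.1267 0.0699] axis err tool cm [ 0.02  0.05 -0.01] ang 98.71 F [ 0.3 -0.1 -2.8] tq [ 0.03 -0.03  0.02]
14.75 origin [0.6263 0.1267 0.0694] axis err tool cm [ 0.03  0.05 -0.06] ang 98.71 F [ 0.6 -0.3 -0.9] tq [ 0.06 -0.02  0.01]
14.95 origin [0.6263 0.1267 0.0688] axis err tool cm [ 0.03  0.05 -0.12] ang 98.71 F [ 0.   0.9 -0.8] tq [ 0.07 -0.03  0.  ]
```

```bash
M='python3 -m inch'; 
for i in 1 2 3 4; do $M '[[[0,0,0.05,0,0,0,1],[0,0,0,0,0,0,1]]]' >/dev/null; python3 st.py; python3 -c "
from plant import robot;import sys;sys.exit(int(robot.read_state()['force'][2]>6))" || break; done
python3 - <<'E'
from h import *
from plant import robot
s,c=wrist("w6");d=robot.read_camera("scene");d.pop("x",0)
a=cv2.resize(c["image"][130:290,240:400],(400,400),interpolation=cv2.INTER_CUBIC)
b=cv2.resize(d["image"][215:305,370:460],(400,400),interpolation=cv2.INTER_CUBIC)
cv2.imwrite("pics/crop7.png",np.hstack([a,b]))
E
```

```text
15.15 origin [0.6264 0.1267 0.0688] axis err tool cm [ 0.04  0.05 -0.12] ang 98.71 F [-2.2  0.1  4.1] tq [ 0.04  0.4  -0.02]
15.35 origin [0.6266 0.1267 0.0687] axis err tool cm [ 0.06  0.05 -0.13] ang 98.71 F [-3.4 -0.3  8.3] tq [-0.05  0.61 -0.02]
```

View pics/crop7.png

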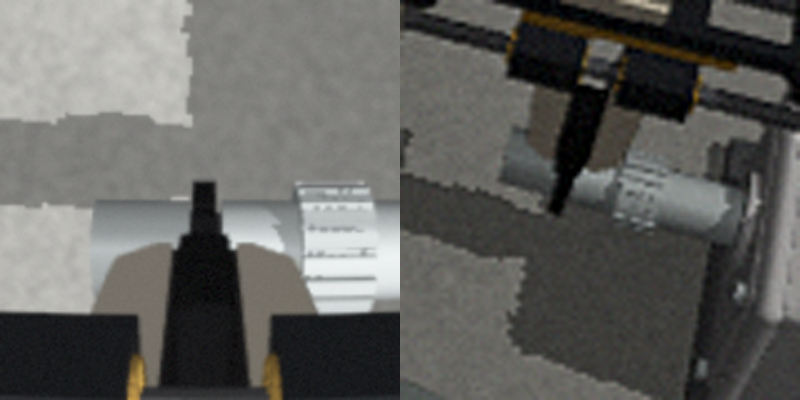

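It's at a firm stop: the force rises 4 N per 0.5 mm at height 0.0687, after a pulling-in snap near 0.071. In the picture the jaws straddle the shaft, with the lower tip at crop (555,212). I'll do a gentle tug test, then unload.

```bash
M='python3 -m inch'; 
$M '[[[0.06,0,0.05,0,0,0,1],[0,0,0,0,0,0,1]]]' >/dev/null; python3 st.py
for i in 1 2 3 4; do $M '[[[0,0,-0.08,0,0,0,1],[0,0,0,0,0,0,1]]]' >/dev/null; python3 st.py; python3 -c "
from plant import robot;import sys;sys.exit(int(robot.read_state()['force'][2]<-4))" || break; done
```

```text
15.65 origin [0.6266 0.1267 0.0688] axis err tool cm [ 0.06  0.05 -0.12] ang 98.71 F [-3.2 -1.1  8.9] tq [ 0.02  0.43 -0.  ]
15.85 origin [0.6264 0.1267 0.0688] axis err tool cm [ 0.03  0.05 -0.12] ang 98.71 F [ 0.5 -0.3  5.9] tq [ 0.09 -0.02 -0.03]
16.05 origin [0.6257 0.1266 0.0688] axis err tool cm [-0.03  0.05 -0.12] ang 98.71 F [1.1 0.9 2.9] tq [ 0.04 -0.12 -0.03]
16.25 origin [0.6251 0.1265 0.0688] axis err tool cm [-0.09  0.05 -0.12] ang 98.71 F [ 0.7  0.7 -0.6] tq [ 0.05 -0.11 -0.02]
16.45 origin [0.6253 0.1265 0.0698] axis err tool cm [-0.08  0.05 -0.02] ang 98.71 F [ 0.7 -0.4 -3.5] tq [ 0.09 -0.27  0.  ]
```

```bash
M='python3 -m inch'; 
$M '[[[-0.05,0,0.1,0,0,0,1],[0,0,0.15,0,0,0,1],[0,0,0.05,0,0,0,1],[0,0,0,0,0,0,1],[0,0,0,0,0,0,1]]]' >/dev/null; python3 st.py
$M '[[[0,0,-0.1,0,0,0,1],[0,0,0,0,0,0,1],[0,0,0,0,0,0,1]]]' >/dev/null; python3 st.py
$M '[[[0,0,0,0,0,0,0.7],[0,0,0,0,0,0,0.61],[0,0,0,0,0,0,0.61]]]'; python3 st.py
```

```text
16.95 origin [0.6265 0.1267 0.0688] axis err tool cm [ 0.05  0.05 -0.12] ang 98.72 F [-4.2 -0.2  8.2] tq [-0.09  0.61  0.03]
17.25 origin [0.6263 0.1267 0.0688] axis err tool cm [ 0.03  0.05 -0.12] ang 98.72 F [-1.3 -0.3  5. ] tq [-0.01  0.29 -0.  ]
t: 17.55
tool_pos: [0.625, 0.1265, 0.0874]
orientation: [0.239, -3.132, 0.0]
force: [0.3, -0.3, -0.4]
opening: 0.0177
17.55 origin [0.6258 0.1266 0.0679] axis err tool cm [-0.02  0.05 -0.21] ang 98.71 F [ 0.3 -0.3 -0.4] tq [ 0.04 -0.03 -0.04]
```

Released with no residual force. Lifting straight up slowly, then backing away for a look.

```bash
M='python3 -m inch'; 
$M '[[[0,0,-0.3,0,0,0,0.61],[0,0,-0.7,0,0,0,0.6],[0,0,-1.5,0,0,0,0.5],[0,0,-2,0,0,0,0.4],[0,0,-2,0,0,0,0.3]]]'
$M '[[[0,0,-3,0,0,0,0.3],[-2,0,-3,0,0,0,0.3],[-4,0,-2,0,0,0,0.3],[0,0,0,0,0,0,0.3],[0,0,0,0,0,0,0.3]]]'
$M '[[[0,0,0,0,0,0,0.3],[0,0,0,0,0,0,0.3]]]'
python3 - <<'E'
from h import *
from plant import robot
s,c=wrist("w7");w=load("w7");d=robot.read_camera("scene")
print(s["t"],s["force"],wproj(w,[.6263,.1267,.124]))
a=cv2.resize(c["image"][60:260,220:420],(400,400),interpolation=cv2.INTER_CUBIC)
b=cv2.resize(d["image"][205:305,370:470],(400,400),interpolation=cv2.INTER_CUBIC)
cv2.imwrite("pics/crop8.png",np.hstack([a,b]))
E
```

```text
t: 18.05
tool_pos: [0.6255, 0.1266, 0.1549]
orientation: [-0.239, 3.132, 0.0]
force: [0.5, 0.2, -0.3]
opening: 0.0305
t: 18.55
tool_pos: [0.6854, 0.1357, 0.2337]
orientation: [-0.238, 3.131, 0.0]
force: [-0.4, -0.4, -1.4]
opening: 0.0325
t: 18.75
tool_pos: [0.6834, 0.1355, 0.2324]
orientation: [0.239, -3.131, 0.0]
force: [-0.0, 0.0, 0.4]
opening: 0.0324
18.75 [-0.01365911  0.00875682  0.39551358] [321.83545005 130.09850274]
```

View pics/crop8.png

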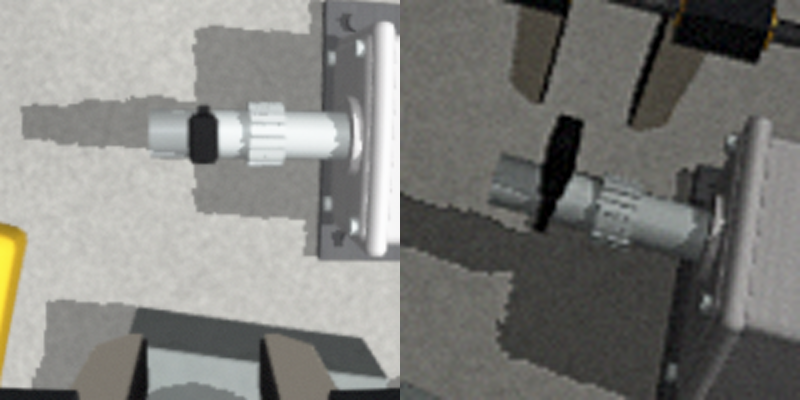

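The clip stands upright on the shaft. Its tab top is at wrist pixel (321.5,129), against (321.8,130) expected for a seated clip.

```bash
python3 -c "
from plant import robot
print(robot.close_job())"
```

```text
the job is handed in; nothing more can be done
None
```

The smaller clip is seated in the groove of the output shaft, released and standing upright. I handed the job in at about 19 s of the 56 s allowed.

- **Finding and seating:** I took the clip from the slot whose end showed free around it. I found the groove in a close wrist picture and felt my way down in 1 mm steps. The jaws passed ride height (origin at 22 mm above the axis) without contact. They pulled in at about 1 mm above the axis and came to a firm stop at about 9 N.
- **Force on the gearmotor:** the highest upward reading between steps was 8.9 N, well under 30 N.
- **Last checks:** a gentle tug met 3.5 N of pull-back after about 1 mm, after which I pressed the clip back onto its stop. After release, the tab top was within about 1 pixel of where a seated clip should appear, and the force readings were near zero.
- **What disagreed:**
  - The clip spread onto the core with only about 4 N measured, not the 10 to 15 N expected.
  - My measured stop was about 1 mm below nominal home, which is within calibration and grip-offset error.
- **Not rechecked:** the robot touched nothing else that I could tell, but I took no final picture of the stand with the larger clip or of the other items.

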